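# Put the vitamins and pill box back in their holders

## Robot

A 7-joint arm with a two-finger parallel gripper is mounted at the origin on a cart in front of the work surface, level with it; the furniture and walls round the work are solid. World frame = base frame: x ahead of the robot, y to its left, z up, the work surface at z = 0. Lengths are in m, angles in rad, forces in N, time in s.
With the tool pointing down it reaches from about 0.425 to 1.025 m from the base axis. Payload 9.4 kg.
Tool frame: the origin (TCP) lies midway between the tips of the shut fingers; the grasp point (between the pads) lies bot.grip_depth behind it (bot.grip_depth is the distance from the TCP to the grasp point, in m); z points along the fingers, y is the direction in which the jaws open and shut (so a half turn about z gives the same grasp; the last joint's range is limited). The gripper opens to 93 mm and grips with 3 to 60 N. Pads are 15 mm wide; open, the fingers measure 128 mm over their backs; the gripper's body (75 mm by 188 mm) begins 65 mm behind the grasp point.
Start: joints at [1.194, 0.599, -0.003, 1.599, 0.002, 0.943, -0.08], TCP at [0.214, -0.693, 0.219] pointing down, gripper open.
Joint ranges: [-2.57, 2.57], [-0.35, 1.97], [-1.29, 1.29], [0.11, 2.56], [-1.05, 4.19], [0.11, 1.86], [-2.63, 2.63]. Speed limits (rad/s): [2.22, 2.22, 3.01, 3.01, 3.14, 3.14, 3.14].

## Interface

Orientations are given as a rotation vector (axis times angle).
In Python, from rig import bot gives the robot as it stands. The module is installed in compiled form; this text tells all that it offers.
- The arm moves only by the tool step_arm, never from a script. Its argument "rows" is a list of rows, each a list of 3 entries, a list of its own where there are three numbers: the opening, from -1 (shut) to 1 (fully open), then the shift along the tool's x, y, z in mm, then the turn about the tool's z in rad. A call has 1 to 20 rows; each row is the pose to reach, as a shift and turn from the pose commanded when the call began, along the tool's axes at that moment; what a row does not reach only later rows make up. A row lasts 1/8 s, in which the tool goes at most 62.5 mm and 10.7 degrees, less where a joint would pass 70% of its speed; a pose out of reach is approached as far as the arm can. A call with a gripper value outside its range is refused whole. The fingers move at their own pace and stop on an object; "squeeze" is the grip in N (left out, the last holds). Time passes only in rows, so rows that repeat a pose let the fingers close. It gives the time, the measured TCP pose, the force and the opening at its end, in the units of the state.
- bot.sense(): the state, without advancing time (a new reading comes with each control period).
- bot.snapshot(name): name is "scene" or "top"; returns a dict with "pixels" (400x640x3 uint8, red, green, blue), "range_z" (400x640 float32, m along the optical axis (not along the pixel's ray), 0 where there is no reading), "fovy" (degrees; the focal length in pixels is half the picture's height over the tangent of half this angle, whatever the lens; pixels are square), "cx", "cy" (the principal point, pixels), "k1" (the pictures are not rectified: a ray, as slopes to the right and down, at radius r is drawn at 1 + k1 r^2 times it, then the intrinsics apply), "cam_to_world" (4x4, takes a point from camera to world coordinates). Camera axes: x right, y down, z forward; pixel columns grow to the right and rows downward; lengths in m; the calibration is good to about 2 mm. A picture is of the moment at which its call begins.
- bot.finish_job(): hands the job in, once; it reports no verdict.
Trained networks look in a picture, given as the dict that the camera call returned (one of the last four; its "shot" number tells which), for a name from the list of things; names that differ only in an ending like _2 or _b are one class to them, and where a whole thing is asked for, a point or a joint stands for the part that bears it (a point fixed in the world has none). Each returns a list of dicts, best first, with "score" (0 to 1); they miss things now and then, are a little off and sometimes report something else, mostly with a low value. They report only what shows in the picture. A call takes as long as a camera call.
- bot.spot_in(picture, label): "point" ([x, y, z] in m, in world coordinates, good to about 4 mm: the middle of the surface that is visible of it).
The state is a dict: "time_s": time; "joint_positions": joint angles; "dq": joint speeds; "effort": joint torques, N m; "eef_pos": TCP position; "orientation": TCP orientation; "ft_force": force on the tool from outside, world axes, zero at the start; "wrist_torque": the same for the moment, N m; "grip_width": finger opening in m.
Only numpy, scipy, OpenCV 4.12 (cv2) and the standard library are available. Lean on these libraries where they do the work, as an engineer would, in place of code of your own. Each camera call takes 0.05 s, during which the arm holds its last target.

## Task

Tidy the vitamins: stand the small brown vial, the red-capped bottle and the wide white tub upright each in the round wooden cup of its size (vial in the narrowest, bottle in the middle one, tub in the widest). Lay the weekly pill box, lids up, flat on the sloping wooden rest, centred, with its long side against the ledge of two lips at the low edge. Leave the salt shaker and the tea light where they stand.

Things in the scene. Friction and masses are not known exactly. Their poses are not given: they have to be found in the camera images.
- vial_mid (a point): The smallest of the three medicine containers: a brown vial with a white cap and pale label, 33 mm across, 70 mm tall, upright; 33 mm wide up to 43 mm, then a shoulder to the 27 mm cap. The point is on its axis, half-way up (35 mm); z up.
- bottle_mid (a point): The middle one: a pale slim bottle with a dark red cap, 54 mm across, 118 mm tall, upright; straight sides up to about 84 mm, cap 40 mm across. The point is on its axis, half-way up (59 mm); z up.
- tub_mid (a point): The widest one: a white straight-sided tub with a black band and a ribbed white lid of about its own width, 69 mm across, 104 mm tall, upright. The point is on its axis, half-way up (52 mm); z up.
- pillbox_mid (a point): Weekly pill box: a low white bar with a row of seven grey lids on top, 34 mm wide (its x), 126 mm long (its y), 26 mm high, lying flat with the lids up and its long side roughly across the robot's view; the seven lids are hinged shut and do not move. The point is its centre (13 mm up); z up through the lids.
- cup_narrow_floor (a point): The narrowest of three fixed round wooden cups, all 22 mm high with a 4 mm floor: 47 mm inside diameter, 57 mm outside. The point is the centre of its inner floor, 4 mm above the worktop. It takes the vial.
- cup_medium_floor (a point): The middle wooden cup: 67 mm inside diameter, 77 mm outside, 22 mm high. The point is the centre of its inner floor, 4 mm above the worktop. It takes the bottle.
- cup_wide_floor (a point): The widest wooden cup: 84 mm inside diameter, 94 mm outside, 22 mm high. The point is the centre of its inner floor, 4 mm above the worktop. It takes the tub.
- slope: Face of the fixed wooden rest, 150 mm wide, rising at 20 degrees away from the robot. The point, 26 mm above the worktop, is on the face under the centre of the seated pill box's underside. x up the slope, y along the rest, z square out of the face. Ledge at the low edge: two lips 8 mm high, 30 mm long, centred at y = -49 and +49 mm, inner faces at x = -17.5 mm, open between (68 mm).
- salt_mid (a point): Salt shaker, a glass shaker with a grey top, 44 mm across, 90 mm tall; it stays where it is. The point is on its axis, half-way up (45 mm).
- candle_mid (a point): Small tea light, 38 mm across, 15 mm tall; it stays where it is. The point is on its axis, 7.5 mm up.

How it is judged:
By the outcome, as a careful person would: the job done as asked, in the order asked, and still so for the second after the job is handed in, with the robot touching nothing.
It also fails if it takes over 128 s, if anything falls off the work surface, if the arm or the gripper's body presses on something with over 40 N, if the wrist force passes 120 N, or if a joint passes its speed limit or range.

## Working session

There is one attempt and no reset: what is moved stays moved. The work goes in short steps, Python scripts to look and compute and a tool call to move; the robot and the scene stay as the last step left them, time stands still between calls to the robot, and variables do not carry over. Pictures are saved under pics/ and viewed, and the job is handed in when it is done.

Besides the shell and the picture viewer there is one more tool, called after "Emit:" as name(argument=value, ...) on one line, values as JSON. step_arm: Moves the arm, as the interface text tells. Its arguments: {"type":"object","properties":{"rows":{"type":"array","items":{"type":"array"}},"squeeze":{"type":"number"}},"required":["rows"]}

```bash
mkdir -p pics; cat > h.py <<'E'
import numpy as np, cv2
from rig import bot
def save(p,n):
    cv2.imwrite('pics/'+n+'.png',cv2.cvtColor(p['pixels'],cv2.COLOR_RGB2BGR))
def cloud(p):
    h,w=p['range_z'].shape
    f=h/2/np.tan(np.radians(p['fovy'])/2)
    v,u=np.mgrid[0:h,0:w].astype(float)
    xd=(u-p['cx'])/f; yd=(v-p['cy'])/f
    x,y=xd.copy(),yd.copy()
    for _ in range(20):
        s=1+p['k1']*(x*x+y*y); x=xd/s;y=yd/s
    z=p['range_z']
    P=np.stack([x*z,y*z,z],-1)
    T=np.array(p['cam_to_world'])
    W=P@T[:3,:3].T+T[:3,3]
    W[z==0]=np.nan
    return W
E
python3 - <<'E'
from h import *
s=bot.sense(); print({k:np.round(v,3) for k,v in s.items()}, bot.grip_depth)
for n in ['scene','top']:
    p=bot.snapshot(n); save(p,n+'0'); print(n,p['fovy'],p['cx'],p['cy'],p['k1'],np.round(p['cam_to_world'],3).tolist())
    np.savez(f'{n}0.npz',W=cloud(p),px=p['pixels'])
    for l in "vial_mid bottle_mid tub_mid pillbox_mid cup_narrow_floor cup_medium_floor cup_wide_floor slope salt_mid candle_mid".split():
        print(l,[(round(d['score'],2),np.round(d['point'],3).tolist()) for d in bot.spot_in(p,l)[:3]])
print(bot.sense()['time_s'])
E
```

```text
{'time_s': np.float64(0.0), 'joint_positions': array([ 1.194,  0.6  , -0.003,  1.6  ,  0.002,  0.943, -0.08 ]), 'dq': array([ 0.   , -0.001, -0.001, -0.001,  0.002, -0.   , -0.001]), 'effort': array([ 0.0000e+00, -7.6508e+01,  1.4970e+00, -2.5235e+01, -5.3000e-02,
        1.7000e-02,  0.0000e+00]), 'eef_pos': array([ 0.214, -0.692,  0.218]), 'orientation': array([-3.105e+00, -4.690e-01,  1.000e-03]), 'ft_force': array([-0.254, -0.619,  0.722]), 'wrist_torque': array([ 0.016,  0.021, -0.05 ]), 'grip_width': np.float64(0.093)} 0.0188
scene 44.41063280435081 317.90955319661833 205.26787633177906 0.019607673271146302 [[-0.612, -0.543, 0.574, -0.145], [-0.79, 0.404, -0.461, 0.587], [0.019, -0.736, -0.677, 0.893], [0.0, 0.0, 0.0, 1.0]]
vial_mid [(0.65, [0.447, -0.049, 0.042])]
bottle_mid [(0.75, [0.449, -0.179, 0.075])]
tub_mid [(0.95, [0.59, -0.307, 0.07])]
pillbox_mid [(0.6, [0.447, -0.321, 0.024])]
cup_narrow_floor [(0.75, [0.478, 0.402, 0.014])]
cup_medium_floor [(0.71, [0.448, -0.323, 0.02]), (0.68, [0.434, 0.251, 0.009])]
cup_wide_floor [(0.9, [0.446, 0.104, 0.005])]
slope [(0.89, [0.642, 0.164, 0.031])]
salt_mid [(0.75, [0.61, -0.18, 0.05])]
candle_mid [(0.68, [0.613, -0.042, 0.006])]
top 44.78679424889074 325.9488448194559 199.8498378235176 -0.062279700983099415 [[0.001, -0.997, 0.075, 0.435], [-1.0, -0.002, -0.021, 0.041], [0.021, -0.075, -0.997, 1.599], [0.0, 0.0, 0.0, 1.0]]
vial_mid []
bottle_mid [(0.6, [0.46, -0.184, 0.119])]
tub_mid [(0.91, [0.597, -0.324, 0.106]), (0.7, [0.477, 0.402, 0.008]), (0.6, [0.462, -0.184, 0.115])]
pillbox_mid [(0.7, [0.452, -0.325, 0.03])]
cup_narrow_floor [(0.77, [0.475, 0.403, 0.005])]
cup_medium_floor [(0.73, [0.434, 0.253, 0.003])]
cup_wide_floor [(0.59, [0.447, 0.107, 0.005]), (0.18, [0.462, -0.183, 0.115])]
slope [(0.58, [0.644, 0.157, 0.03])]
salt_mid [(0.74, [0.618, -0.19, 0.083]), (0.54, [0.456, -0.185, 0.112])]
candle_mid [(0.55, [0.621, -0.04, 0.008])]
1.1
```

View pics/scene0.png

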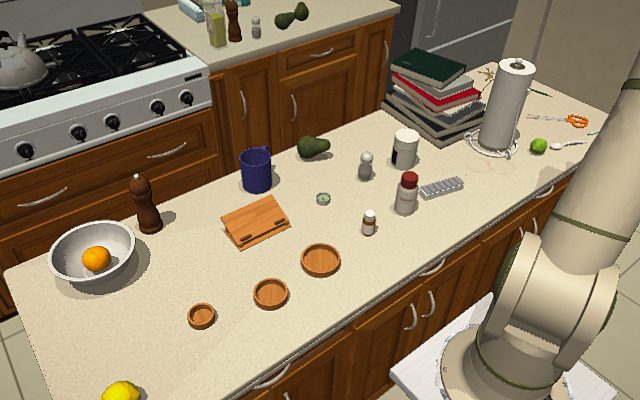

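View pics/top0.png

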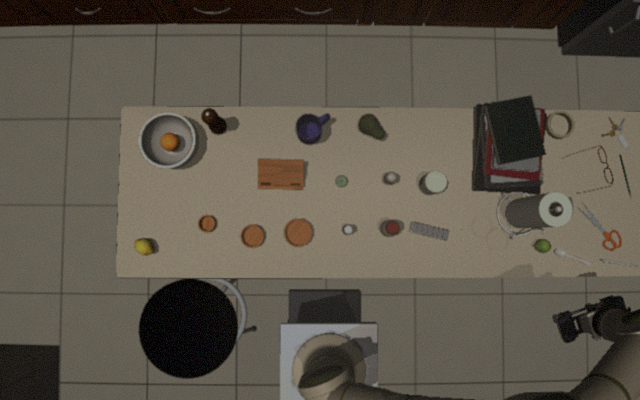

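```bash
cat > fit.py <<'E'
from h import *
from scipy.optimize import least_squares
def sel(W,c,r,z0,z1):
    m=(np.hypot(W[...,0]-c[0],W[...,1]-c[1])<r)&(W[...,2]>z0)&(W[...,2]<z1)
    return W[m]
def circ(P,R,c):
    r=least_squares(lambda q:np.hypot(P[:,0]-q[0],P[:,1]-q[1])-R,c,loss='soft_l1',f_scale=.002)
    return r.x, np.median(np.abs(r.fun))
E
python3 - <<'E'
from fit import *
for n in ['scene','top']:
    d=np.load(n+'0.npz'); W=d['W']
    t=sel(W,(.52,0.03),.03,-.02,.02); print(n,'table z',np.median(t[:,2]))
    for nm,c,R,z0,z1 in [('vial',(.456,-.049),.0165,.008,.042),('bottle',(.46,-.184),.027,.01,.083),('tub',(.6,-.324),.0345,.01,.1),('salt',(.615,-.19),.022,.01,.06),('candle',(.618,-.041),.019,.004,.012)]:
        P=sel(W,c,R+.02,z0,z1)
        if len(P)>5: print(nm,len(P),circ(P,R,c))
    for nm,c,r,z0 in [('vialtop',(.456,-.049),.03,.063),('bottop',(.46,-.184),.035,.108),('tubtop',(.6,-.324),.045,.097),('salttop',(.615,-.19),.035,.08)]:
        P=sel(W,c,r,z0,.2)
        if len(P): print(nm,len(P),P.mean(0),(P.max(0)+P.min(0))/2)
    for nm,c,R in [('cn',(.476,.402),.026),('cm',(.434,.252),.036),('cw',(.446,.105),.0445)]:
        P=sel(W,c,R+.02,.019,.03); print(nm,len(P),circ(P,R,c) if len(P)>5 else '')
        P=sel(W,c,R+.02,.008,.03); print('  ext',P.min(0),P.max(0),(P.max(0)+P.min(0))/2)
    P=sel(W,(.452,-.323),.085,.018,.035); 
    r=cv2.minAreaRect((P[:,:2]*1000).astype(np.float32)); print('pill',len(P),P.mean(0),r)
    C=P[:,:2]-P[:,:2].mean(0); w,v=np.linalg.eigh(C.T@C); print('  long axis',v[:,1],np.degrees(np.arctan2(v[0,1],v[1,1])))
    # slope
    m=(np.abs(W[...,0]-.645)<.09)&(np.abs(W[...,1]-.157)<.11)&(W[...,2]>.01)
    P=W[m]; r=cv2.minAreaRect((P[:,:2]*1000).astype(np.float32)); print('slope',len(P),P.min(0),P.max(0),r)
    A=np.c_[P[:,:2],np.ones(len(P))]; q=np.linalg.lstsq(A,P[:,2],rcond=None)[0]
    for _ in range(8):
        k=np.abs(A@q-P[:,2])<.004; q=np.linalg.lstsq(A[k],P[k,2],rcond=None)[0]
    print('  plane',q,k.sum(),np.degrees(np.arctan(np.hypot(q[0],q[1]))),'yaw',np.degrees(np.arctan2(q[1],q[0])))
    r=cv2.minAreaRect((P[k][:,:2]*1000).astype(np.float32)); print('  facerect',r, P[k].min(0),P[k].max(0))
    hi=P[(P[:,2]-A@q)>.004]; print('  lips',len(hi),hi.min(0) if len(hi) else '',hi.max(0) if len(hi) else '')
for n,(x0,y0,x1,y1) in {'scene':(190,140,480,330),'top':(190,140,470,260)}.items():
    im=cv2.imread(f'pics/{n}0.png')[y0:y1,x0:x1]; cv2.imwrite(f'pics/{n}0z.png',cv2.resize(im,None,fx=2.7,fy=2.7,interpolation=cv2.INTER_CUBIC))
E
```

```text
scene table z 0.0001761526409177483
vial 131 (array([ 0.45769383, -0.05876966]), np.float64(0.0008456840607830619))
bottle 467 (array([ 0.46228787, -0.19281877]), np.float64(0.0009717910056936084))
tub 640 (array([ 0.60720634, -0.33226672]), np.float64(0.0013882737641237146))
salt 199 (array([ 0.62695352, -0.19825588]), np.float64(0.0015092998811643658))
candle 124 (array([ 0.61761735, -0.03816999]), np.float64(0.0033793521529399207))
vialtop 87 [ 0.45517222 -0.05662991  0.06851449] [ 0.45633067 -0.0582147   0.06827708]
bottop 177 [ 0.45928097 -0.18895917  0.11614907] [ 0.46180598 -0.19196109  0.11447049]
tubtop 320 [ 0.60300696 -0.32860653  0.10338254] [ 0.6042742  -0.32979874  0.10307363]
salttop 71 [ 0.61931167 -0.19285009  0.08563393] [ 0.62055737 -0.19429205  0.08616457]
cn 178 (array([0.47527104, 0.39895168]), np.float64(0.0013506403153349736))
  ext [0.44583326 0.37104726 0.00802374] [0.50391099 0.42670294 0.02662305] [0.47487213 0.3988751  0.0173234 ]
cm 222 (array([0.43565377, 0.25041463]), np.float64(0.001391042522976619))
  ext [0.39667495 0.21155537 0.00800366] [0.4742315
[... 2370 characters left out ...]
3] ((453.7097473144531, -329.448974609375), (125.50492858886719, 35.843177795410156), 76.92432403564453)
  long axis [0.22461308 0.97444803] 12.980126724009256
slope 1215 [0.58277212 0.08331442 0.01004861] [0.70906903 0.26533369 0.05356393] ((648.3985595703125, 175.7413330078125), (181.70433044433594, 124.96111297607422), 87.45256805419922)
  plane [ 0.35718568 -0.00836817 -0.19683664] 850 19.660980397950244 yaw -1.3420830412379094
  facerect ((638.8983154296875, 158.55874633789062), (148.82247924804688, 101.52659606933594), 84.39268493652344) [0.58277212 0.08627227 0.01026149] [0.68680035 0.237574   0.04892303]
  lips 152 [0.60115254 0.08641478 0.02201151] [0.68563332 0.22922449 0.05356393]
```

View pics/scene0z.png

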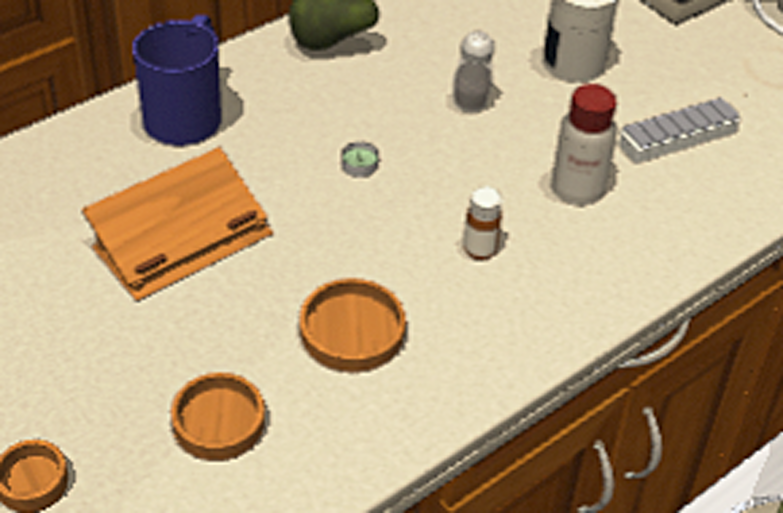

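View pics/top0z.png

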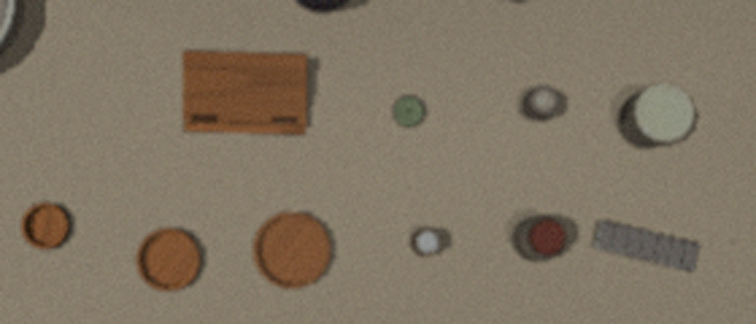

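```bash
cat >> h.py <<'E'
from scipy.spatial.transform import Rotation as Ro
def plan(x,y,z,yaw,cmd=None):
    """tool shift (mm) and turn to world TCP with tool x at world yaw (deg)"""
    s=bot.sense(); p=np.array(s['eef_pos']); R=Ro.from_rotvec(s['orientation']).as_matrix()
    d=R.T@(np.array([x,y,z])-p)*1000
    cy=np.degrees(np.arctan2(R[1,0],R[0,0])); t=-(yaw-cy); t=(t+180)%360-180
    print('tcp',p.round(4),'yaw',cy.round(2),'tilt',R[2].round(4),'w',round(float(s['grip_width']),4),'F',np.round(s['ft_force'],1),'t',s['time_s'],'-> shift',d.round(1),'turn',np.radians(t).round(4))
E
python3 - <<'E'
from h import *
d=np.load('top0.npz');W=d['W'];d2=np.load('scene0.npz');V=d2['W']
for nm,A in (('top',W),('scene',V)):
  m=(A[...,0]>.3)&(A[...,0]<1)&(np.abs(A[...,1])<.9)&(A[...,2]>.09)&(A[...,2]<.5)
  P=A[m]
  g={}
  for q in P: g.setdefault((int(q[0]*10),int(np.floor(q[1]*10))),[]).append(q[2])
  print(nm,{k:(round(max(v),2),len(v)) for k,v in sorted(g.items()) if len(v)>8})
plan(.458,-.058,.2,90)
E
```

```text
top {(4, -7): (np.float64(0.27), 505), (4, -6): (np.float64(0.27), 214), (4, -3): (np.float64(0.12), 38), (4, -2): (np.float64(0.13), 119), (5, -7): (np.float64(0.29), 643), (5, -6): (np.float64(0.27), 411), (5, -4): (np.float64(0.11), 139), (6, -7): (np.float64(0.2), 515), (6, -6): (np.float64(0.2), 1154), (6, -5): (np.float64(0.2), 268), (6, -4): (np.float64(0.11), 251), (6, -3): (np.float64(0.11), 14), (7, -7): (np.float64(0.2), 400), (7, -6): (np.float64(0.2), 1088), (7, -5): (np.float64(0.2), 412), (7, 0): (np.float64(0.11), 56), (7, 1): (np.float64(0.1), 14), (7, 3): (np.float64(0.17), 158), (8, -7): (np.float64(0.2), 174), (8, -6): (np.float64(0.2), 517), (8, -5): (np.float64(0.2), 161), (8, 0): (np.float64(0.1), 57), (8, 3): (np.float64(0.17), 89)}
scene {(4, -7): (np.float64(0.27), 924), (4, -6): (np.float64(0.27), 520), (4, -3): (np.float64(0.12), 39), (4, -2): (np.float64(0.12), 228), (5, -7): (np.float64(0.29), 333), (5, -6): (np.float64(0.27), 717), (5, -4): (np.float64(0.11), 177), (5, -3): (np.float64(0.11), 12), (6, -7): (np.float64(0.2), 465), (6, -6): (np.float64(0.2), 1274), (6, -5): (np.float64(0.2), 358), (6, -4): (np.float64(0.11), 171), (6, -3): (np.float64(0.1), 22), (7, -7): (np.float64(0.2), 149), (7, -6): (np.float64(0.2), 735), (7, -5): (np.float64(0.2), 532), (7, 0): (np.float64(0.11), 118), (7, 1): (np.float64(0.1), 40), (7, 3): (np.float64(0.17), 526), (8, -7): (np.float64(0.2), 40), (8, -6): (np.float64(0.2), 355), (8, -5): (np.float64(0.2), 145), (8, 0): (np.float64(0.1), 96), (8, 3): (np.float64(0.17), 48)}
tcp [ 0.2141 -0.6927  0.2186] yaw 17.18 tilt [-0. -0. -1.] w 0.0928 F [-0.1  0.2  0.3] t 1.1 -> shift [ 420.5 -534.3   18.6] turn -1.271
```

Emit:
step_arm(rows=[[1,[0,0,-40],0],[1,[60,-76,-40],-0.15],[1,[120,-152,-40],-0.3],[1,[180,-229,-40],-0.45],[1,[240,-305,-30],-0.6],[1,[300,-381,-20],-0.75],[1,[350,-445,0],-0.9],[1,[400,-508,20],-1.05],[1,[420,-534,40],-1.2],[1,[420,-534,60],-1.271],[1,[420,-534,60],-1.271],[1,[420,-534,60],-1.271],[1,[420,-534,60],-1.271],[1,[420,-534,60],-1.271]])

```text
time_s: 2.85
eef_pos: [0.4575, -0.0584, 0.1586]
orientation: [-2.22, -2.223, 0.001]
ft_force: [0.9, 0.3, -0.7]
grip_width: 0.093
```

```bash
python3 - <<'E'
from h import *
plan(.458,-.058,.023,90); print(bot.sense()['joint_positions'])
E
```

```text
tcp [ 0.4575 -0.0584  0.1586] yaw 90.07 tilt [-3.e-04 -6.e-04 -1.e+00] w 0.093 F [ 0.9  0.3 -0.7] t 2.85 -> shift [  0.4   0.6 135.6] turn 0.0013
[ 0.3087189   0.40676248 -0.40553351  2.22937193  0.30058151  0.55630802
 -0.32309679]
```

Emit:
step_arm(rows=[[1,[0,0,50],0],[1,[0,0,90],0],[1,[0,0,120],0],[1,[0,0,135],0],[1,[0,0,135],0],[-1,[0,0,135],0],[-1,[0,0,135],0],[-1,[0,0,135],0],[-1,[0,0,135],0],[-1,[0,0,135],0],[-1,[0,0,135],0],[-1,[0,0,135],0],[-1,[0,0,135],0]], squeeze=20)

```text
time_s: 4.47
eef_pos: [0.4576, -0.0584, 0.0236]
orientation: [-2.221, -2.221, 0.0]
ft_force: [-0.0, 0.5, 0.4]
grip_width: 0.0324
```

```bash
python3 - <<'E'
from h import *
p=bot.snapshot('scene'); im=p['pixels'][140:300,280:460]; cv2.imwrite('pics/v1.png',cv2.resize(im[...,::-1],None,fx=4,fy=3.5))
plan(.476,.3985,.15,90)
E
```

```text
tcp [ 0.4575 -0.0584  0.0236] yaw 90.0 tilt [-0.e+00 -2.e-04 -1.e+00] w 0.0321 F [ 0.  -0.2  0.3] t 4.525 -> shift [ 456.9   18.5 -126.4] turn 0.0001
```

View pics/v1.png

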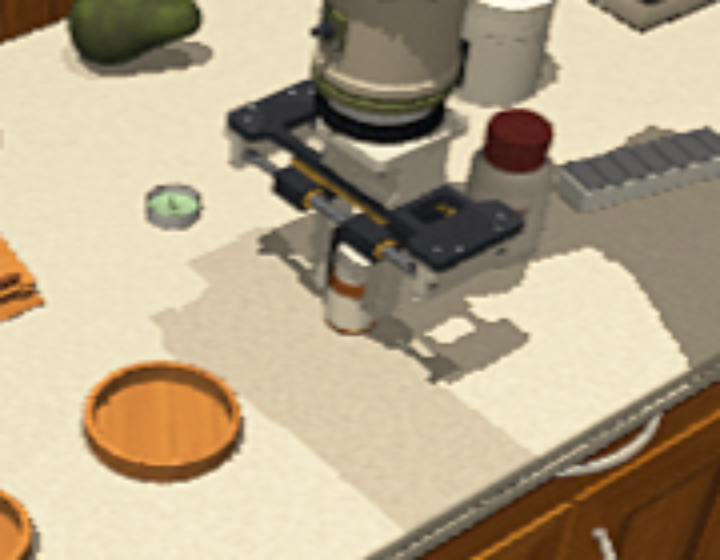

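Emit:
step_arm(rows=[[-1,[0,0,-30],0],[-1,[0,0,-60],0],[-1,[30,1,-80],0],[-1,[70,3,-80],0],[-1,[120,5,-80],0],[-1,[170,8,-80],0],[-1,[220,10,-80],0],[-1,[270,13,-80],0],[-1,[320,15,-80],0],[-1,[370,17,-80],0],[-1,[410,18,-80],0],[-1,[440,18.5,-80],0],[-1,[457,18.5,-80],0],[-1,[457,18.5,-80],0],[-1,[457,18.5,-80],0]])

```text
time_s: 6.4
eef_pos: [0.4763, 0.3968, 0.1034]
orientation: [2.222, 2.219, -0.002]
ft_force: [-0.4, -0.3, -1.2]
grip_width: 0.0326
```

```bash
python3 - <<'E'
from h import *
p=bot.snapshot('scene'); im=p['pixels'][200:380,140:320]; cv2.imwrite('pics/v2.png',cv2.resize(im[...,::-1],None,fx=3.3,fy=3.3))
plan(.476,.3985,.0286,90)
E
```

```text
tcp [0.4765 0.3967 0.1035] yaw 89.91 tilt [-1.3e-03 -2.0e-04 -1.0e+00] w 0.0323 F [ 0.2 -0.5  0.7] t 6.45 -> shift [ 1.9 -0.4 74.9] turn -0.0016
```

View pics/v2.png

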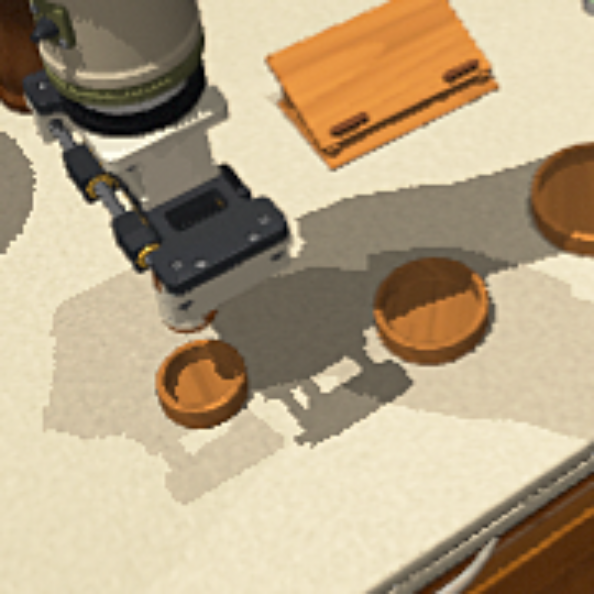

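Emit:
step_arm(rows=[[-1,[0.5,0,25],0],[-1,[1,0,45],0],[-1,[1,0,58],0],[-1,[1,0,65],0],[-1,[1,0,70],0],[-1,[1,0,73.5],0],[-1,[1,0,74.5],0],[-1,[1,0,74.5],0]])

```text
time_s: 7.45
eef_pos: [0.4762, 0.3997, 0.0293]
orientation: [-2.221, -2.222, -0.0]
ft_force: [0.8, 0.4, -0.6]
grip_width: 0.0321
```

```bash
python3 - <<'E'
from h import *
p=bot.snapshot('scene'); im=p['pixels'][200:380,140:320]; cv2.imwrite('pics/v3.png',cv2.resize(im[...,::-1],None,fx=3.3,fy=3.3))
plan(.476,.3985,.0286,90)
E
```

```text
tcp [0.4762 0.3997 0.0293] yaw 90.0 tilt [ 2.e-04  2.e-04 -1.e+00] w 0.0321 F [-0.7 -0.1  0.2] t 7.5 -> shift [-1.2 -0.2  0.7] turn -0.0
```

View pics/v3.png

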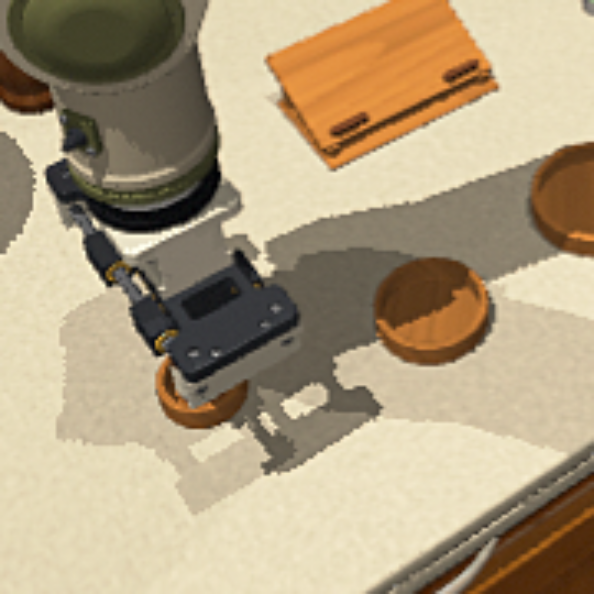

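Emit:
step_arm(rows=[[-1,[-1,0,1],0],[-1,[-1,0,1],0],[0.2,[-1,0,1],0],[0.2,[-1,0,1],0],[0.2,[-1,0,1],0],[0.2,[-1,0,1],0],[0.2,[-1,0,-20],0],[0.5,[-1,0,-60],0],[1,[-1,0,-120],0],[1,[-50,0,-140],0],[1,[-100,0,-150],0],[1,[-150,0,-150],0],[1,[-150,0,-150],0]])

```text
time_s: 9.12
eef_pos: [0.4764, 0.2451, 0.1793]
orientation: [2.226, 2.214, -0.003]
ft_force: [-0.2, 0.7, 1.3]
grip_width: 0.0929
```

```bash
python3 - <<'E'
from fit import *
p=bot.snapshot('scene'); im=p['pixels'][200:380,140:320]; cv2.imwrite('pics/v4.png',cv2.resize(im[...,::-1],None,fx=3.3,fy=3.3))
W=cloud(p)
P=sel(W,(.476,.3985),.03,.03,.046); print(len(P),circ(P,.0165,(.476,.3985)) if len(P) else '')
P=sel(W,(.476,.3985),.04,.06,.1); print(len(P),P.mean(0),P.max(0))
plan(.4625,-.193,.15,90)
E
```

```text
83 (array([0.47743387, 0.39694164]), np.float64(0.0006638419428160285))
165 [0.47373939 0.39796776 0.0712259 ] [0.4917944  0.41056756 0.07711959]
tcp [0.4765 0.2478 0.1795] yaw 89.82 tilt [-5.e-04  5.e-04 -1.e+00] w 0.0928 F [ 0.3  1.2 -0.5] t 9.175 -> shift [-440.9  -12.7   29.7] turn -0.0031
```

View pics/v4.png

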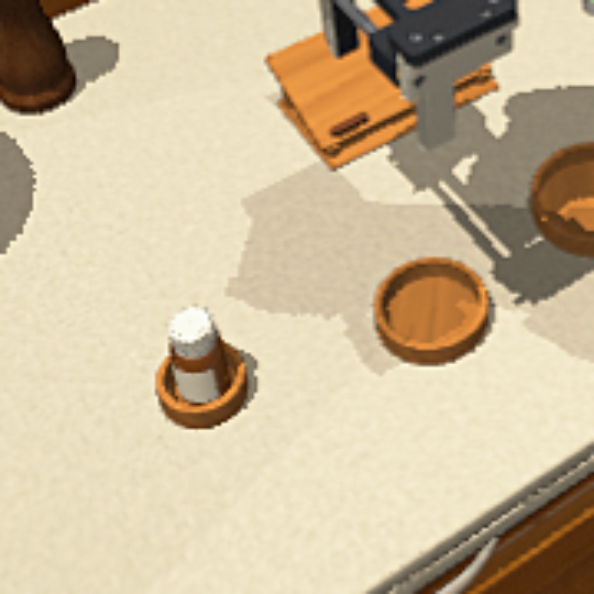

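Emit:
step_arm(rows=[[1,[-50,-2,0],0],[1,[-110,-4,0],0],[1,[-170,-6,0],0],[1,[-230,-8,0],0],[1,[-290,-10,0],0],[1,[-350,-12,0],0],[1,[-400,-13,10],0],[1,[-430,-13,25],0],[1,[-442,-13,30],0],[1,[-442,-13,30],0],[1,[-442,-13,30],0],[1,[-442,-13,30],0]])

```text
time_s: 10.68
eef_pos: [0.4637, -0.1911, 0.1496]
orientation: [2.219, 2.224, 0.001]
ft_force: [-0.1, 0.1, -0.8]
grip_width: 0.0931
```

```bash
python3 - <<'E'
from h import *
plan(.4625,-.193,.045,90)
E
```

```text
tcp [ 0.4637 -0.1911  0.1496] yaw 90.13 tilt [ 1.e-04  8.e-04 -1.e+00] w 0.0931 F [-0.1  0.1 -0.8] t 10.675 -> shift [ -1.9  -1.3 104.6] turn 0.0022
```

Emit:
step_arm(rows=[[1,[-0.5,-1,30],0],[1,[-0.5,-1,60],0],[1,[-0.5,-1,90],0],[1,[-0.5,-1,104],0],[1,[-0.5,-1,104],0],[-1,[-0.5,-1,104],0],[-1,[-0.5,-1,104],0],[-1,[-0.5,-1,104],0],[-1,[-0.5,-1,104],0],[-1,[-0.5,-1,104],0],[-1,[-0.5,-1,104],0],[-1,[-0.5,-1,104],0]], squeeze=30)

```text
time_s: 12.18
eef_pos: [0.462, -0.1931, 0.0453]
orientation: [2.221, 2.221, -0.0]
ft_force: [-1.3, -0.1, 5.9]
grip_width: 0.0532
```

```bash
python3 - <<'E'
from h import *
plan(.4362,.249,.12,90)
E
```

```text
tcp [ 0.462  -0.1931  0.0453] yaw 90.0 tilt [-2.e-04 -1.e-04 -1.e+00] w 0.0532 F [-1.3 -0.1  5.9] t 12.175 -> shift [442.  -25.9 -74.8] turn -0.0001
```

Emit:
step_arm(rows=[[-1,[0,0,-20],0],[-1,[0,0,-45],0],[-1,[20,0,-65],0],[-1,[55,-2,-70],0],[-1,[100,-4,-70],0],[-1,[145,-6,-70],0],[-1,[190,-8,-70],0],[-1,[235,-12,-70],0],[-1,[280,-16,-70],0],[-1,[325,-20,-70],0],[-1,[370,-23,-70],0],[-1,[405,-25,-70],0],[-1,[430,-26,-70],0],[-1,[442,-26,-70],0],[-1,[442,-26,-70],0],[-1,[442,-26,-70],0],[-1,[442,-26,-70],0]])

```text
time_s: 14.3
eef_pos: [0.4363, 0.2478, 0.1151]
orientation: [2.223, 2.219, -0.001]
ft_force: [0.1, -0.1, -1.4]
grip_width: 0.0535
```

```bash
python3 - <<'E'
from h import *
p=bot.snapshot('scene'); im=p['pixels'][150:370,140:360]; cv2.imwrite('pics/b1.png',cv2.resize(im[...,::-1],None,fx=2.7,fy=2.7))
plan(.4362,.249,.050,90)
E
```

```text
tcp [0.4363 0.248  0.1151] yaw 89.92 tilt [-4.e-04 -2.e-04 -1.e+00] w 0.0529 F [-0.1  0.  -1.3] t 14.35 -> shift [ 1.  -0.1 65.1] turn -0.0014
```

View pics/b1.png

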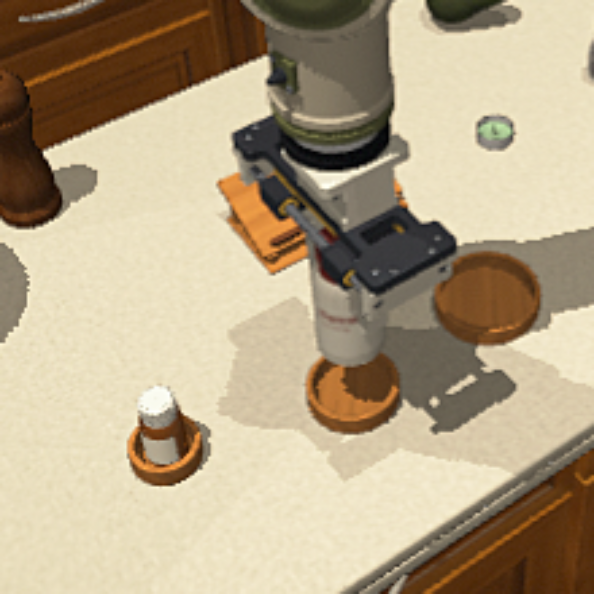

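Emit:
step_arm(rows=[[-1,[0,0,25],0],[-1,[0,0,42],0],[-1,[0,0,54],0],[-1,[0,0,60],0],[-1,[0,0,63],0],[-1,[0,0,64.5],0],[-1,[0,0,65],0],[-1,[0,0,65],0]])

```text
time_s: 15.35
eef_pos: [0.4363, 0.2491, 0.0503]
orientation: [2.221, 2.221, 0.001]
ft_force: [-0.4, -0.0, -1.3]
grip_width: 0.0533
```

```bash
python3 - <<'E'
from h import *
p=bot.snapshot('scene'); im=p['pixels'][150:370,140:360]; cv2.imwrite('pics/b2.png',cv2.resize(im[...,::-1],None,fx=2.7,fy=2.7))
plan(.4362,.249,.050,90)
E
```

```text
tcp [0.4363 0.2491 0.0503] yaw 90.0 tilt [ 3.e-04  4.e-04 -1.e+00] w 0.0534 F [-0.4  0.2 -1. ] t 15.4 -> shift [-0.1 -0.1  0.3] turn 0.0
```

View pics/b2.png

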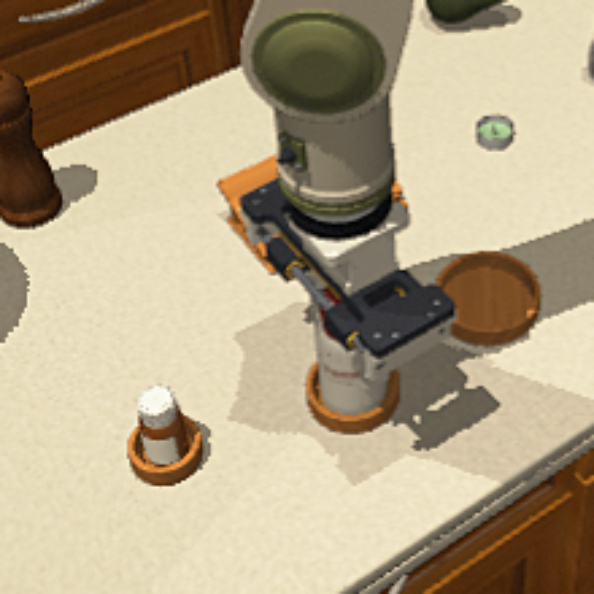

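Emit:
step_arm(rows=[[-1,[0,0,0.5],0],[0.6,[0,0,0.5],0],[0.6,[0,0,0.5],0],[0.6,[0,0,0.5],0],[0.6,[0,0,0.5],0],[0.8,[0,0,-30],0],[1,[0,0,-80],0],[1,[0,0,-120],0],[1,[-50,0,-125],0],[1,[-110,10,-125],0],[1,[-170,30,-125],0],[1,[-230,50,-125],0],[1,[-230,50,-125],0]])

```text
time_s: 17.02
eef_pos: [0.4869, 0.0139, 0.175]
orientation: [2.23, 2.211, -0.002]
ft_force: [-0.1, 0.3, -0.4]
grip_width: 0.0926
```

```bash
python3 - <<'E'
from fit import *
p=bot.snapshot('scene'); im=p['pixels'][150:370,140:360]; cv2.imwrite('pics/b3.png',cv2.resize(im[...,::-1],None,fx=2.7,fy=2.7))
W=cloud(p)
P=sel(W,(.436,.249),.05,.03,.083); print(len(P),circ(P,.027,(.436,.249)))
for n in('top','scene'):
    V=np.load(n+'0.npz')['W']; m=(V[...,0]>.5)&(V[...,0]<.9)&(V[...,1]<-.375)&(V[...,1]>-.6)&(V[...,2]>.03); print(np.percentile(V[m][:,1],[90,98,100]),V[m][:,2].max())
    P=sel(V,(.6075,-.332),.06,.06,.095); print(circ(P,.0345,(.607,-.332)))
plan(.6075,-.3323,.15,90)
E
```

```text
401 (array([0.43737325, 0.24858896]), np.float64(0.0006812241261460877))
[-0.4875473  -0.47566185 -0.46857154] 0.26752104571239155
(array([ 0.60777305, -0.3326229 ]), np.float64(0.0003893076684222327))
[-0.48653886 -0.47487651 -0.4666291 ] 0.2672429105254349
(array([ 0.60672383, -0.33221389]), np.float64(0.0014299377585977394))
tcp [0.4864 0.0166 0.175 ] yaw 89.7 tilt [-4.e-04 -2.e-04 -1.e+00] w 0.093 F [0.3 0.8 0.3] t 17.075 -> shift [-348.3  122.9   25.1] turn -0.0052
```

View pics/b3.png

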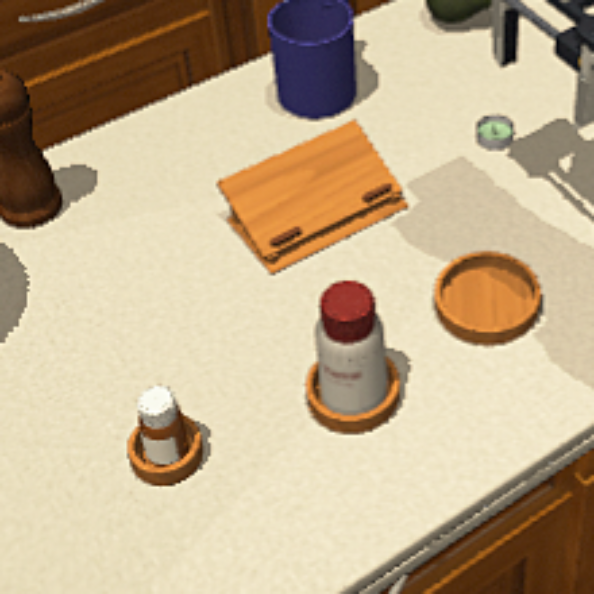

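Emit:
step_arm(rows=[[1,[-50,18,0],0],[1,[-105,36,0],0],[1,[-160,55,0],0],[1,[-215,75,0],0],[1,[-270,95,0],0],[1,[-320,112,10],0],[1,[-345,120,20],0],[1,[-351,121,25],0],[1,[-351,121,25],0],[1,[-351,121,25],0],[1,[-351,121,25],0]])

```text
time_s: 18.45
eef_pos: [0.6075, -0.3305, 0.1508]
orientation: [2.219, 2.223, 0.001]
ft_force: [-0.4, -0.0, -0.8]
grip_width: 0.0933
```

```bash
python3 - <<'E'
from h import *
plan(.6073,-.3323,.043,90)
E
```

```text
tcp [ 0.6075 -0.3305  0.1508] yaw 90.1 tilt [ 0.e+00  6.e-04 -1.e+00] w 0.0933 F [-0.4 -0.  -0.8] t 18.45 -> shift [ -1.8  -0.3 107.8] turn 0.0017
```

Emit:
step_arm(rows=[[1,[-0.5,0,25],0],[1,[-0.5,0,55],0],[1,[-0.5,0,85],0],[1,[-0.5,0,107],0],[1,[-0.5,0,107],0],[-1,[-0.5,0,107],0],[-1,[-0.5,0,107],0],[-1,[-0.5,0,107],0],[-1,[-0.5,0,107],0],[-1,[-0.5,0,107],0],[-1,[-0.5,0,107],0]], squeeze=35)

```text
time_s: 19.82
eef_pos: [0.6073, -0.3328, 0.044]
orientation: [2.221, 2.221, -0.0]
ft_force: [-2.1, -0.2, 6.0]
grip_width: 0.0681
```

```bash
python3 - <<'E'
from h import *
plan(.448,.102,.12,90)
E
```

```text
tcp [ 0.6073 -0.3328  0.044 ] yaw 89.99 tilt [-7.e-04  6.e-04 -1.e+00] w 0.0681 F [-2.1 -0.2  6. ] t 19.825 -> shift [ 434.7 -159.3  -76.3] turn -0.0002
```

Emit:
step_arm(rows=[[-1,[0,0,-20],0],[-1,[0,0,-55],0],[-1,[0,0,-95],0],[-1,[15,-8,-120],0],[-1,[50,-25,-120],0],[-1,[95,-45,-120],0],[-1,[140,-62,-120],0],[-1,[185,-78,-120],0],[-1,[230,-93,-120],0],[-1,[275,-108,-120],0],[-1,[320,-123,-110],0],[-1,[365,-138,-95],0],[-1,[400,-150,-80],0],[-1,[425,-157,-70],0],[-1,[434,-159,-70],0],[-1,[434,-159,-70],0],[-1,[434,-159,-70],0],[-1,[434,-159,-70],0]])

```text
time_s: 22.08
eef_pos: [0.4486, 0.1005, 0.1134]
orientation: [2.223, 2.219, 0.0]
ft_force: [-0.4, -0.0, -1.9]
grip_width: 0.0682
```

```bash
python3 - <<'E'
from h import *
p=bot.snapshot('scene'); im=p['pixels'][130:350,240:460]; cv2.imwrite('pics/t1.png',cv2.resize(im[...,::-1],None,fx=2.7,fy=2.7))
plan(.448,.102,.0485,90)
E
```

```text
tcp [0.4485 0.1007 0.1134] yaw 89.9 tilt [-1.e-04  5.e-04 -1.e+00] w 0.0686 F [ 0.4 -1.  -1.3] t 22.125 -> shift [ 1.4 -0.5 64.9] turn -0.0017
```

View pics/t1.png

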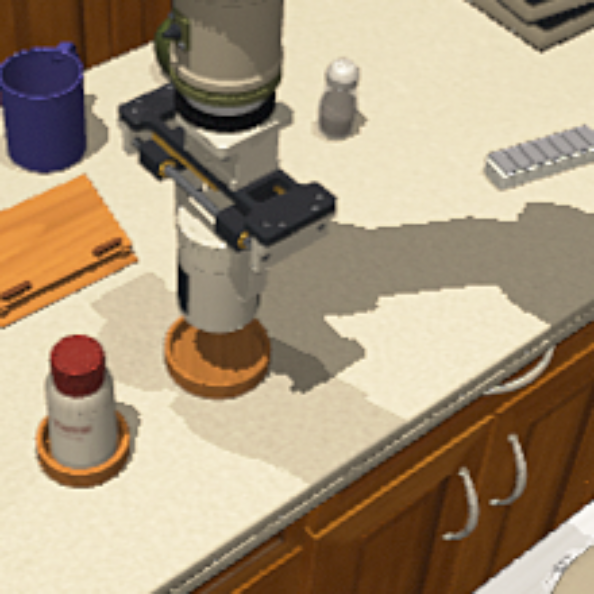

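Emit:
step_arm(rows=[[-1,[0,0,25],0],[-1,[0,0,42],0],[-1,[0,0,54],0],[-1,[0,0,60],0],[-1,[0,0,63],0],[-1,[0,0,64.5],0],[-1,[0,0,65],0],[-1,[0,0,65],0]])

```text
time_s: 23.12
eef_pos: [0.4483, 0.1016, 0.0483]
orientation: [2.221, 2.221, 0.001]
ft_force: [-0.3, 0.0, -1.6]
grip_width: 0.0678
```

```bash
python3 - <<'E'
from h import *
p=bot.snapshot('scene'); im=p['pixels'][130:350,240:460]; cv2.imwrite('pics/t2.png',cv2.resize(im[...,::-1],None,fx=2.7,fy=2.7))
plan(.448,.102,.0485,90)
E
```

```text
tcp [0.4482 0.1016 0.0483] yaw 89.99 tilt [ 1.e-04  3.e-04 -1.e+00] w 0.0685 F [ 0.7  0.3 -1.3] t 23.175 -> shift [ 0.4 -0.2 -0.2] turn -0.0001
```

View pics/t2.png

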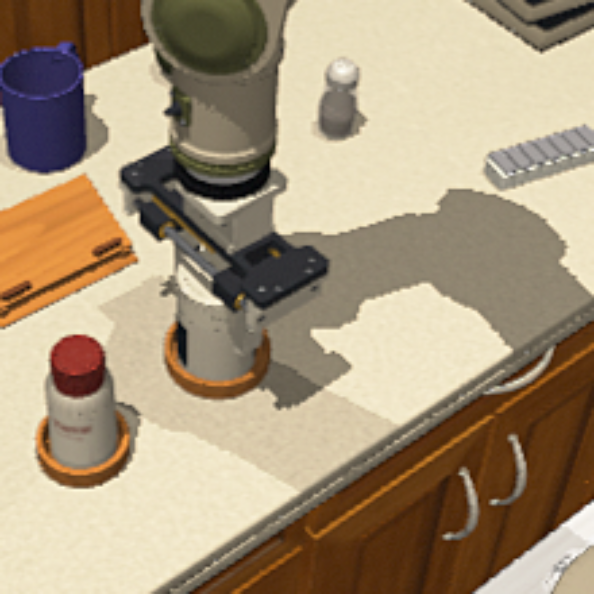

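Emit:
step_arm(rows=[[-1,[0,0,0],0],[1,[0,0,0],0],[1,[0,0,0],0],[1,[0,0,0],0],[1,[0,0,-30],0],[1,[0,0,-80],0],[1,[0,0,-110],0],[1,[-50,0,-110],0],[1,[-100,10,-110],0],[1,[-160,10,-110],0],[1,[-220,10,-110],0],[1,[-280,10,-110],0],[1,[-280,10,-110],0]])

```text
time_s: 24.8
eef_pos: [0.4572, -0.1835, 0.1579]
orientation: [2.23, 2.212, -0.002]
ft_force: [-0.0, 1.3, -0.8]
grip_width: 0.0928
```

```bash
python3 - <<'E'
from fit import *
p=bot.snapshot('scene'); save(p,'p1'); W=cloud(p); np.savez('scene1.npz',W=W,px=p['pixels'])
P=sel(W,(.448,.102),.06,.03,.1); print('tub',circ(P,.0345,(.448,.102)))
t=bot.snapshot('top'); W2=cloud(t); np.savez('top1.npz',W=W2,px=t['pixels']); save(t,'p1t')
for nm,im in (('scene',p['pixels'][190:255,215:295]),('top',t['pixels'][150:196,250:312])):
    cv2.imwrite(f'pics/rest_{nm}.png',cv2.resize(im[...,::-1],None,fx=9,fy=9,interpolation=cv2.INTER_NEAREST))
plan(.4527,-.3285,.1,76.7)
E
```

```text
tub (array([0.44991827, 0.10157689]), np.float64(0.0006825162693010374))
tcp [ 0.4578 -0.1787  0.158 ] yaw 89.9 tilt [ 4.e-04 -3.e-04 -1.e+00] w 0.0932 F [0.3 1.  0.7] t 24.9 -> shift [-149.9   -4.8   57.9] turn 0.2303
```

View pics/rest_scene.png

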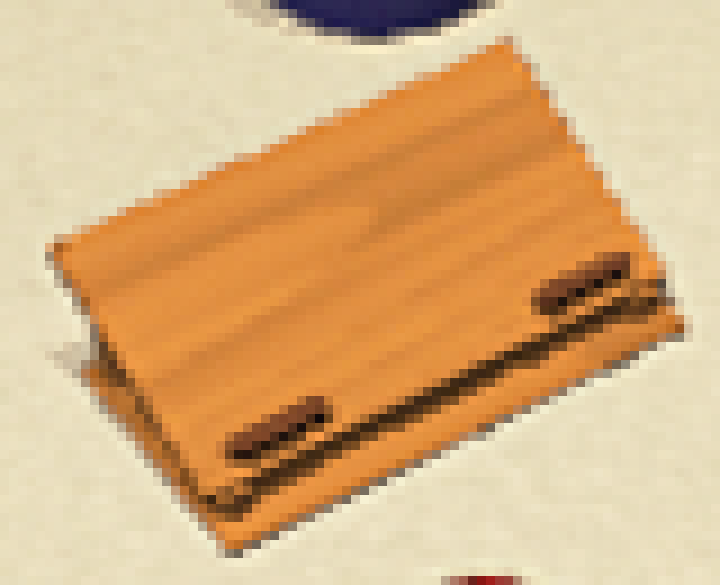

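View pics/rest_top.png

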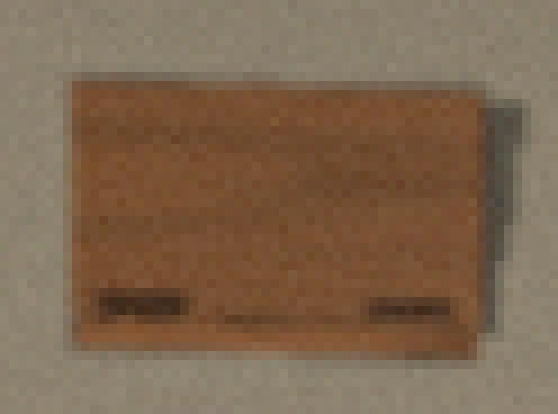

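View pics/p1.png

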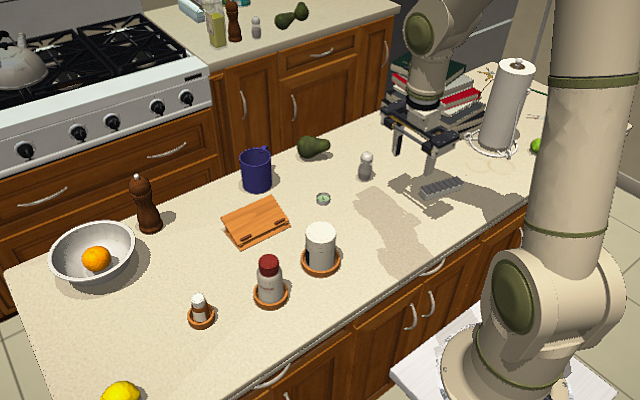

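```bash
python3 - <<'E'
from fit import *
for n,boxes in {'scene':[(238,232,254,243),(272,216,288,227)],'top':[(259,181,272,187),(289,181,302,187)]}.items():
  for k in ('0','1'):
    d=np.load(f'{n}{k}.npz'); W=d['W']; px=d['px'].astype(float); C=[]
    for (a,b,c,e) in boxes:
        r=px[b:e,a:c]; lum=r.sum(-1); m=lum<(300 if n=='scene' else 190)
        m=m&((r[...,0]-r[...,2])>5)
        vv,uu=np.nonzero(m); Pm=W[b:e,a:c][m]; 
        C.append(np.nanmedian(Pm,0)); print(n,k,m.sum(),uu.mean()+a,vv.mean()+b,np.nanmedian(Pm,0).round(4),(np.nanmin(Pm,0)).round(4),(np.nanmax(Pm,0)).round(4))
    C=np.array(C); print('  mid',C.mean(0),'dy',C[0]-C[1],'yaw',np.degrees(np.arctan2(-(C[0]-C[1])[0],(C[0]-C[1])[1])))
    # face edges
    q=np.array([.359,-.008,-.198])
    m=(W[...,0]>.55)&(W[...,0]<.72)&(np.abs(W[...,1]-.158)<.11); P=W[m]
    k2=np.abs(P[:,2]-(P[:,:2]@q[:2]+q[2]))<.004
    P=P[k2&(P[:,2]>.012)]
    for x0 in (.61,.63,.65,.67):
        s=P[np.abs(P[:,0]-x0)<.01]; print('   x',x0,'y',s[:,1].min().round(4),s[:,1].max().round(4))
    for y0 in (.1,.13,.16,.19,.22):
        s=P[np.abs(P[:,1]-y0)<.01]; print('   y',y0,'xmax',s[:,0].max().round(4),s[:,2].max().round(4))
E
```

```text
scene 0 69 246.6231884057971 238.53623188405797 [0.6052 0.2051 0.0203] [0.5999 0.1874 0.0025] [0.6097 0.2237 0.0304]
scene 0 68 280.9117647058824 222.4264705882353 [0.6022 0.1056 0.0182] [0.596  0.0887 0.0029] [0.6092 0.1254 0.0298]
  mid [0.60370124 0.1553147  0.01925644] dy [0.00307005 0.09952563 0.00209062] yaw -1.7668303252916244
   x 0.61 y 0.0857 0.2347
   x 0.63 y 0.0847 0.2341
   x 0.65 y 0.0849 0.2333
   x 0.67 y 0.083 0.2333
   y 0.1 xmax 0.6809 0.0481
   y 0.13 xmax 0.6834 0.048
   y 0.16 xmax 0.6832 0.0471
   y 0.19 xmax 0.6844 0.0472
   y 0.22 xmax 0.6848 0.0471
scene 1 69 246.6231884057971 238.53623188405797 [0.6054 0.2048 0.0189] [0.6001 0.1882 0.0027] [0.6111 0.2229 0.0291]
scene 1 63 280.8730158730159 222.53968253968253 [0.6022 0.1052 0.0189] [0.5953 0.0867 0.0017] [0.6078 0.1259 0.0298]
  mid [0.60380937 0.15496312 0.01890949] dy [ 3.12329570e-03  9.96140736e-02 -2.34780988e-05] yaw -1.795861260531926
   x 0.61 y 0.0849 0.2345
   x 0.63 y 0.0841 0.2349
   x 0.65 y 0.0843 0.2335
   x 0.67 y 0.0829 0.2336
   y 0.1 xmax 0.6838 0.0478
   y 0.13 xmax 0.682 0.0471
   y 0.
[... 518 characters left out ...]
0.6839 0.0488
   y 0.13 xmax 0.6836 0.049
   y 0.16 xmax 0.6838 0.0486
   y 0.19 xmax 0.6868 0.0483
   y 0.22 xmax 0.6867 0.0503
top 1 24 265.0833333333333 183.375 [0.6066 0.2077 0.0208] [0.6028 0.1912 0.008 ] [0.6113 0.2218 0.035 ]
top 1 11 294.90909090909093 183.8181818181818 [0.6045 0.109  0.0272] [0.6035 0.0963 0.0218] [0.608  0.1224 0.0349]
  mid [0.60555811 0.15833348 0.02399517] dy [ 0.00206804  0.09868813 -0.00634808] yaw -1.2004765535136803
   x 0.61 y 0.0866 0.2303
   x 0.63 y 0.0865 0.2304
   x 0.65 y 0.0864 0.2295
   x 0.67 y 0.0863 0.229
   y 0.1 xmax 0.6837 0.0484
   y 0.13 xmax 0.6831 0.0497
   y 0.16 xmax 0.6831 0.0496
   y 0.19 xmax 0.6836 0.0463
   y 0.22 xmax 0.6867 0.0483
```

Emit:
step_arm(rows=[[1,[-40,0,15],0.1],[1,[-90,-2,30],0.2],[1,[-130,-4,50],0.227],[1,[-150.5,-4.5,58],0.227],[1,[-150.5,-4.5,58],0.227],[1,[-150.5,-4.5,58],0.227],[1,[-150.5,-4.5,58],0.227]], squeeze=20)

```text
time_s: 25.78
eef_pos: [0.4544, -0.3274, 0.1008]
orientation: [2.456, 1.958, 0.001]
ft_force: [0.4, -0.5, 0.6]
grip_width: 0.0933
```

```bash
python3 - <<'E'
from fit import *
for n in ('scene','top'):
    p=bot.snapshot(n); W=cloud(p)
    im=p['pixels'][150:230,400:490] if n=='scene' else p['pixels'][200:260,390:470]
    cv2.imwrite(f'pics/pb_{n}.png',cv2.resize(im[...,::-1],None,fx=7,fy=7))
plan(.453,-.329,.012,76.9)
E
```

```text
tcp [ 0.4541 -0.328   0.1007] yaw 77.08 tilt [-0.e+00  7.e-04 -1.e+00] w 0.0929 F [-0.5 -0.5 -0.8] t 25.875 -> shift [-1.2 -1.  88.7] turn 0.0032
```

View pics/pb_scene.png

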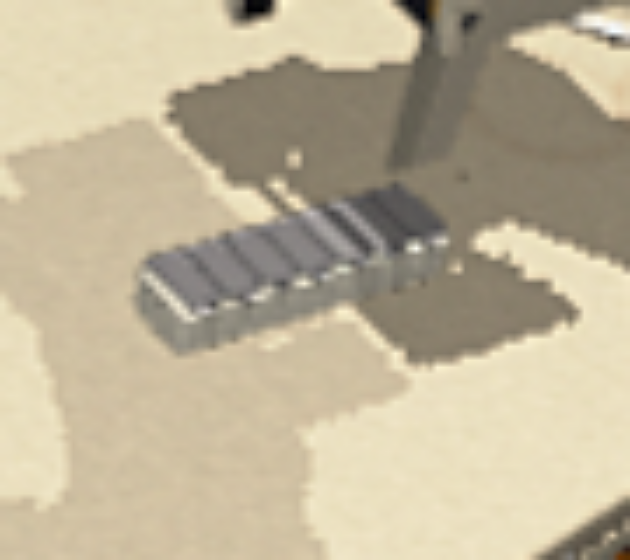

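Emit:
step_arm(rows=[[1,[-0.8,-1,40],0.001],[1,[-0.8,-1,70],0.001],[1,[-0.8,-1,84],0.001],[1,[-0.8,-1,88.5],0.001],[1,[-0.8,-1,88.5],0.001],[-1,[-0.8,-1,88.5],0.001],[-1,[-0.8,-1,88.5],0.001],[-1,[-0.8,-1,88.5],0.001],[-1,[-0.8,-1,88.5],0.001],[-1,[-0.8,-1,88.5],0.001],[-1,[-0.8,-1,88.5],0.001],[-1,[-0.8,-1,88.5],0.001],[-1,[-0.8,-1,88.5],0.001]], squeeze=20)

```text
time_s: 27.5
eef_pos: [0.4524, -0.3295, 0.0116]
orientation: [-2.46, -1.954, 0.0]
ft_force: [-1.1, 0.1, -0.1]
grip_width: 0.0337
```

```bash
python3 - <<'E'
from fit import *
p=bot.snapshot('scene'); save(p,'g1')
im=p['pixels'][120:230,390:500];cv2.imwrite(f'pics/g1.png',cv2.resize(im[...,::-1],None,fx=5,fy=5))
plan(.45,-.2,.14,76.9)
E
```

```text
tcp [ 0.4524 -0.3295  0.0116] yaw 76.93 tilt [-0.e+00 -2.e-04 -1.e+00] w 0.034 F [-0.5 -0.2  0.3] t 27.55 -> shift [ 125.6  -31.7 -128.4] turn 0.0006
```

View pics/g1.png

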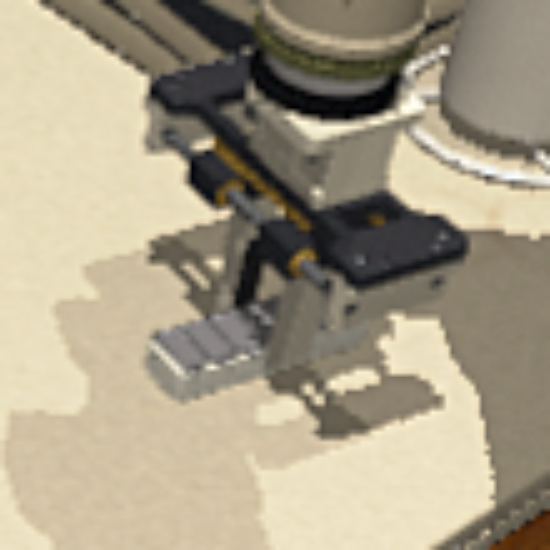

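Emit:
step_arm(rows=[[-1,[0,0,-25],0],[-1,[0,0,-60],0],[-1,[0,0,-100],0],[-1,[15,2,-128],-0.01],[-1,[50,6,-130],-0.02],[-1,[95,11,-130],-0.04],[-1,[140,16,-130],-0.06],[-1,[185,22,-130],-0.08],[-1,[230,27,-130],-0.1],[-1,[275,32,-130],-0.12],[-1,[320,38,-130],-0.14],[-1,[365,43,-130],-0.16],[-1,[410,49,-130],-0.18],[-1,[450,53,-130],-0.202],[-1,[485,57,-130],-0.202],[-1,[507,60,-130],-0.202],[-1,[514,61,-130],-0.202],[-1,[514,61,-130],-0.202],[-1,[514,61,-130],-0.202],[-1,[514,61,-130],-0.202]])

```text
time_s: 30.05
eef_pos: [0.628, 0.1561, 0.1417]
orientation: [2.252, 2.191, -0.001]
ft_force: [-0.1, -0.5, -0.1]
grip_width: 0.0337
```

```bash
python3 - <<'E'
from fit import *
for n in ('scene','top'):
    p=bot.snapshot(n); W=cloud(p)
    m=(np.abs(W[...,0]-.63)<.03)&(np.abs(W[...,1]-.158)<.09)&(W[...,2]>.125)&(W[...,2]<.17)
    vv,uu=np.nonzero(m); print(n,m.sum(),W[m].min(0),W[m].max(0),np.median(W[m],0))
    if n=='scene': im=p['pixels'][100:250,190:340];cv2.imwrite(f'pics/g2.png',cv2.resize(im[...,::-1],None,fx=4,fy=4))
    else: im=p['pixels'][140:200,240:320];cv2.imwrite(f'pics/g2t.png',cv2.resize(im[...,::-1],None,fx=7,fy=7))
plan(.628,.158,.05,88.5)
E
```

```text
scene 706 [0.60014929 0.0932543  0.12844024] [0.65989743 0.2212102  0.16966288] [0.61626653 0.17607504 0.15253522]
top 3 [0.63932612 0.09504096 0.14788385] [0.6458205  0.0982632  0.15311913] [0.64204224 0.09510662 0.15093001]
tcp [0.6281 0.1566 0.1417] yaw 88.46 tilt [-2.e-04  0.e+00 -1.e+00] w 0.0338 F [ 0.1 -0.6 -0.9] t 30.15 -> shift [ 1.4 -0.1 91.7] turn -0.0007
```

View pics/g2.png

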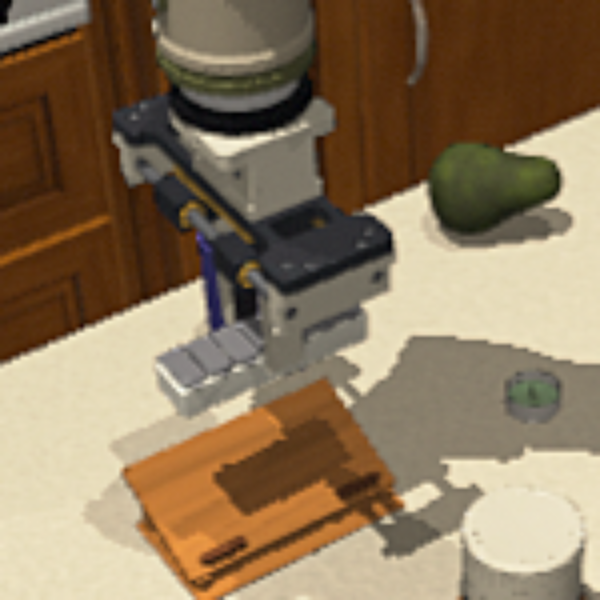

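View pics/g2t.png

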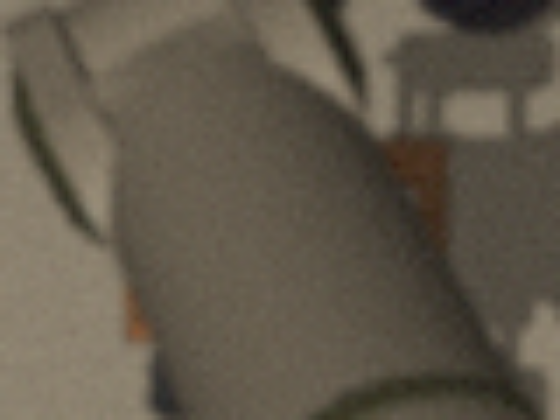

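Emit:
step_arm(rows=[[-1,[0.7,0,30],0],[-1,[0.7,0,60],0],[-1,[0.7,0,78],0],[-1,[0.7,0,88],0],[-1,[0.7,0,93],0],[-1,[0.7,0,95],0],[-1,[0.7,0,95],0],[-1,[0.7,0,95],0]])

```text
time_s: 31.15
eef_pos: [0.6284, 0.1582, 0.0471]
orientation: [2.25, 2.192, 0.001]
ft_force: [1.4, 0.3, -0.4]
grip_width: 0.034
```

```bash
python3 - <<'E'
from fit import *
p=bot.snapshot('scene'); W=cloud(p)
im=p['pixels'][150:260,200:310];cv2.imwrite(f'pics/g3.png',cv2.resize(im[...,::-1],None,fx=5.4,fy=5.4))
plan(.628,.158,.0455,88.5)
E
```

```text
tcp [0.6284 0.1582 0.0471] yaw 88.51 tilt [ 2.e-04  7.e-04 -1.e+00] w 0.0337 F [-0.3  0.5 -0.5] t 31.2 -> shift [-0.2 -0.4  1.6] turn 0.0002
```

View pics/g3.png

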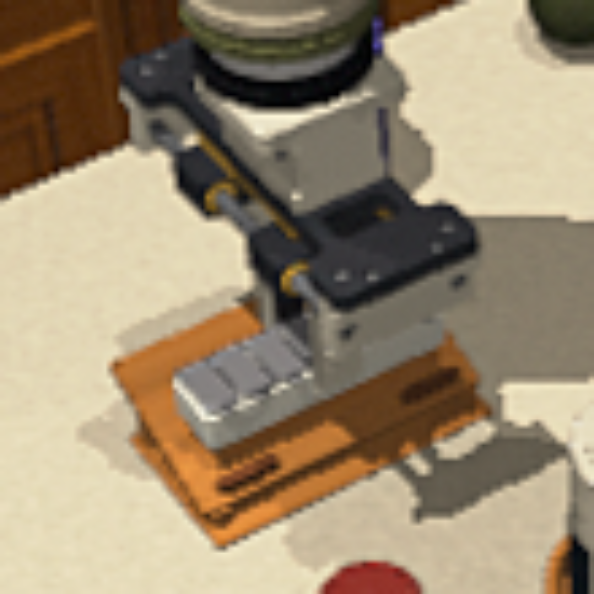

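Emit:
step_arm(rows=[[-1,[0,0,1],0],[-1,[0,0,1.5],0],[-1,[0,0,2],0],[-1,[0,0,2],0]])

```text
time_s: 31.7
eef_pos: [0.6281, 0.1581, 0.0448]
orientation: [2.25, 2.192, -0.0]
ft_force: [-0.2, -0.8, 3.5]
grip_width: 0.0339
```

Emit:
step_arm(rows=[[-0.1,[0,0,0],0],[-0.1,[0,0,0],0],[0.0,[0,0,-1],0],[0.1,[0,0,-2],0],[0.2,[0,0,-4],0],[0.4,[0,0,-6],0],[0.6,[0,0,-9],0],[0.8,[0,0,-15],0],[1,[0,0,-30],0],[1,[0,0,-60],0],[1,[0,0,-100],0],[1,[0,0,-120],0],[1,[0,0,-120],0]])

```text
time_s: 33.33
eef_pos: [0.6291, 0.1584, 0.1671]
orientation: [2.249, 2.191, 0.005]
ft_force: [0.1, 0.4, -0.2]
grip_width: 0.0931
```

```bash
python3 - <<'E'
from fit import *
p=bot.snapshot('scene'); W=cloud(p); np.savez('s2.npz',W=W,px=p['pixels'])
im=p['pixels'][150:260,200:310];cv2.imwrite(f'pics/g4.png',cv2.resize(im[...,::-1],None,fx=5.4,fy=5.4))
plan(.628,.158,.0455,88.5)
E
```

```text
tcp [0.6284 0.1581 0.1656] yaw 88.5 tilt [ 4.0e-04  1.7e-03 -1.0e+00] w 0.0927 F [-0.6  0.1 -0.3] t 33.375 -> shift [-1.000e-01 -6.000e-01  1.201e+02] turn 0.0
```

View pics/g4.png

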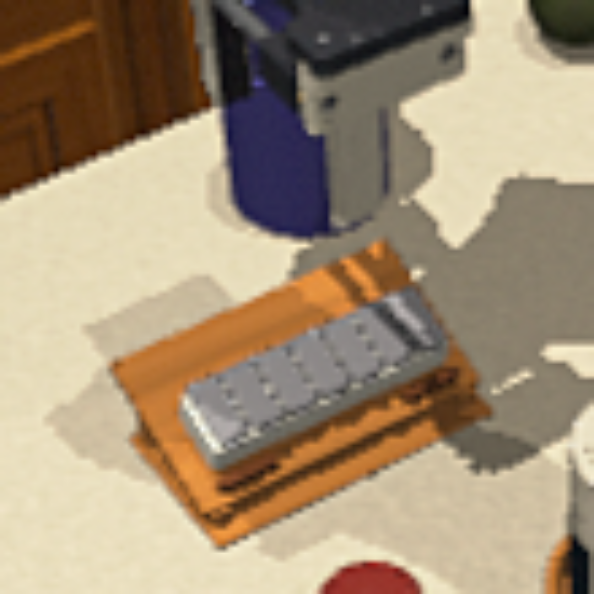

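```bash
cat > box.py <<'E'
from fit import *
def box(W):
    th=np.radians(19.8); yw=np.radians(-1.5)
    o=np.array([.627,.1582,.026])
    R=Ro.from_euler('z',yw).as_matrix()@Ro.from_euler('y',-th).as_matrix()
    Q=(W-o)@R
    m=(np.abs(Q[...,0])<.05)&(np.abs(Q[...,1])<.09)&(Q[...,2]>.021)&(Q[...,2]<.032)
    P=Q[m]; r=cv2.minAreaRect((P[:,:2]*1000).astype(np.float32))
    A=np.c_[P[:,:2],np.ones(len(P))]; q=np.linalg.lstsq(A,P[:,2],rcond=None)[0]
    print(len(P),'rect',r,'z',P[:,2].mean(),'slopes deg',np.degrees(q[:2]),'ylim',np.percentile(P[:,1],[1,99]))
    for y0 in (-.05,-.025,0,.025,.05):
        s=P[np.abs(P[:,1]-y0)<.01]
        if len(s): print(y0,np.percentile(s[:,0],[2,98])*1000)
E
python3 - <<'E'
from box import *
box(np.load('s2.npz')['W'])
E
```

```text
605 rect ((3.1132736206054688, 1.1559562683105469), (123.83712005615234, 37.15389633178711), 89.181640625) z 0.025621286772149397 slopes deg [ 0.75341259 -0.32260433] ylim [-0.05927078  0.06071884]
-0.05 [-13.03812652  19.88578242]
-0.025 [-12.45391453  19.12643252]
0 [-13.93910128  20.81754173]
0.025 [-12.90344785  20.36831905]
0.05 [-13.42958711  20.42314924]
```

Emit:
step_arm(rows=[[1,[0,-25,0],0],[1,[0,-25,0],0],[1,[0,-25,40],0],[1,[0,-25,80],0],[1,[0,-25,105],0],[1,[0,-25,115],0],[1,[0,-25,120],0],[1,[0,-25,120],0],[1,[0,-28,120],0],[1,[0,-30,120],0]])

```text
time_s: 34.62
eef_pos: [0.5982, 0.159, 0.0453]
orientation: [2.25, 2.192, 0.001]
ft_force: [-0.4, 0.1, 0.6]
grip_width: 0.0933
```

```bash
python3 - <<'E'
from box import *
p=bot.snapshot('scene')
im=p['pixels'][150:260,200:310];cv2.imwrite(f'pics/g5.png',cv2.resize(im[...,::-1],None,fx=5.4,fy=5.4))
box(cloud(p))
plan(.595,.158,.0455,88.5)
E
```

```text
383 rect ((15.736458778381348, 26.34095001220703), (59.254886627197266, 72.9340591430664), 1.2767720222473145) z 0.025655747485949027 slopes deg [ 1.0594117  -0.15032489] ylim [-0.00675685  0.06150176]
0 [-12.2811276   40.56643956]
0.025 [-12.41767273  19.53785263]
0.05 [-12.82362062  20.81171219]
tcp [0.5979 0.159  0.0452] yaw 88.52 tilt [ 2.e-04  5.e-04 -1.e+00] w 0.0932 F [-0.3 -0.1  0. ] t 34.675 -> shift [-1.1 -2.8 -0.3] turn 0.0003
```

View pics/g5.png

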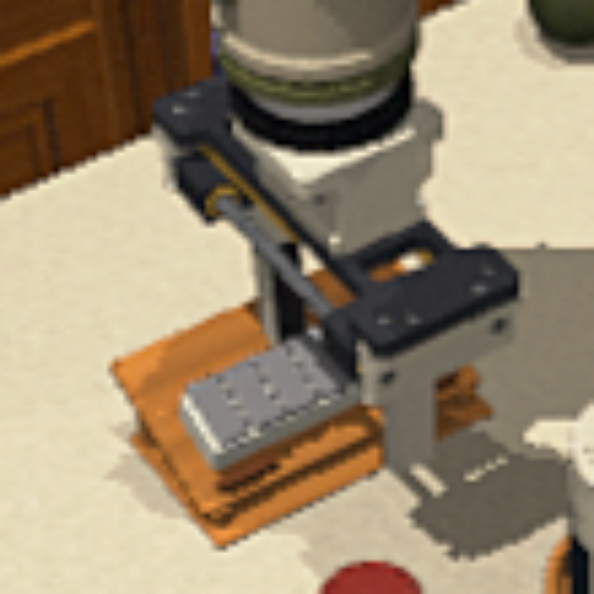

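Emit:
step_arm(rows=[[1,[-0.5,-2,0],0],[1,[-0.5,-3,0],0],[1,[-0.5,-4,0],0],[1,[-0.5,-5,0],0],[1,[-0.5,-5,0],0]])

```text
time_s: 35.3
eef_pos: [0.593, 0.1586, 0.0446]
orientation: [-2.25, -2.192, 0.0]
ft_force: [-0.0, 0.4, 0.2]
grip_width: 0.0931
```

```bash
python3 - <<'E'
from box import *
p=bot.snapshot('scene')
box(cloud(p))
plan(.591,.158,.0455,88.5)
E
```

```text
401 rect ((9.145265579223633, 26.81521987915039), (53.445369720458984, 73.34329223632812), 1.3745530843734741) z 0.025434415484985207 slopes deg [-0.04462343 -0.26573183] ylim [-0.00889758  0.06200918]
0 [-14.01596954  32.89808849]
0.025 [-14.35189081  20.05947527]
0.05 [-14.0565043   20.19097085]
tcp [0.5931 0.1585 0.0446] yaw 88.51 tilt [-0. -0. -1.] w 0.0931 F [-0.2  0.8 -0.8] t 35.35 -> shift [-0.6 -2.1 -0.9] turn 0.0002
```

Emit:
step_arm(rows=[[1,[0,-1,0],0],[1,[0,-2,0],0],[1,[0,-2.5,0],0],[1,[0,-3,0],0],[1,[0,-3,0],0]])

```text
time_s: 35.98
eef_pos: [0.5901, 0.1586, 0.0446]
orientation: [-2.25, -2.192, 0.0]
ft_force: [0.1, 0.8, 0.6]
grip_width: 0.0927
```

```bash
python3 - <<'E'
from box import *
p=bot.snapshot('scene')
box(cloud(p))
plan(.591,.158,.0455,88.5)
E
```

```text
389 rect ((8.809112548828125, 26.495912551879883), (54.00141525268555, 74.59785461425781), 1.2933615446090698) z 0.025731058371063948 slopes deg [ 1.05929845 -0.53986156] ylim [-0.00926817  0.06222078]
0 [-16.39326883  31.07737794]
0.025 [-17.28998553  16.64235692]
0.05 [-16.16039717  15.42435114]
tcp [0.5901 0.1586 0.0446] yaw 88.51 tilt [-1.e-04 -1.e-04 -1.e+00] w 0.0931 F [-0.3  0.4 -0.6] t 36.025 -> shift [-0.6  0.9 -0.9] turn 0.0002
```

Emit:
step_arm(rows=[[1,[0,-0.5,0],0],[1,[0,-1,0],0],[1,[0,-1,0],0]])

```text
time_s: 36.4
eef_pos: [0.5893, 0.1586, 0.0447]
orientation: [2.25, 2.192, 0.001]
ft_force: [0.4, 0.3, -0.9]
grip_width: 0.0931
```

Emit:
step_arm(rows=[[1,[0,-0.5,0],0],[1,[0,-1,0],0],[1,[0,-1,0],0]])

```text
time_s: 36.78
eef_pos: [0.5889, 0.1587, 0.0449]
orientation: [2.25, 2.192, 0.002]
ft_force: [3.3, -0.1, 2.0]
grip_width: 0.093
```

Emit:
step_arm(rows=[[1,[0,3,0],0],[1,[0,8,-1],0],[1,[0,9,-3],0],[1,[0,9,-30],0],[1,[0,9,-80],0],[1,[0,9,-120],0],[1,[-50,0,-130],0],[1,[-100,0,-130],0],[1,[-160,0,-130],0],[1,[-220,0,-130],0],[1,[-220,0,-130],0],[1,[-220,0,-130],0]])

```text
time_s: 38.28
eef_pos: [0.5822, -0.0608, 0.1746]
orientation: [-2.25, -2.192, -0.0]
ft_force: [0.3, 0.1, 0.8]
grip_width: 0.093
```

```bash
python3 - <<'E'
from box import *
p=bot.snapshot('scene'); save(p,'end'); box(cloud(p)); W=cloud(p)
im=p['pixels'][180:350,180:350];cv2.imwrite(f'pics/endz.png',cv2.resize(im[...,::-1],None,fx=3.5,fy=3.5))
t=bot.snapshot('top'); W2=cloud(t); box(W2)
im=t['pixels'][140:270,180:460];cv2.imwrite(f'pics/endt.png',cv2.resize(im[...,::-1],None,fx=2.8,fy=2.8))
for A in (W,W2):
  for nm,c,R,z0,z1 in [('vial',(.476,.3985),.0165,.026,.044),('bottle',(.437,.249),.027,.03,.083),('tub',(.45,.102),.0345,.03,.1),('salt',(.627,-.198),.022,.01,.06)]:
    P=sel(A,c,R+.02,z0,z1)
    if len(P)>5: print(nm,len(P),circ(P,R,c))
plan(.45,0,.2,90)
E
```

```text
608 rect ((-0.9938373565673828, 1.3689308166503906), (37.5368537902832, 123.65534210205078), 0.010934793390333652) z 0.025656394647337318 slopes deg [ 0.67938156 -0.24448861] ylim [-0.05885282  0.06078056]
-0.05 [-17.69225456  15.97339764]
-0.025 [-18.38532279  15.4546785 ]
0 [-18.10312552  15.79148102]
0.025 [-18.47348999  15.55209645]
0.05 [-16.27856132  15.86977474]
317 rect ((0.33439064025878906, -0.3789710998535156), (119.7498779296875, 36.33732223510742), 88.80062103271484) z 0.025297844975303563 slopes deg [-0.17253145 -0.11264072] ylim [-0.05976694  0.0561088 ]
-0.05 [-15.23647079  16.76501566]
-0.025 [-16.7157957   16.05577451]
0 [-14.87256954  16.10453919]
0.025 [-13.9126307   18.23187042]
0.05 [-15.93821332  17.08788067]
vial 92 (array([0.477578  , 0.39712537]), np.float64(0.0005467496376575596))
bottle 392 (array([0.4374641 , 0.24885316]), np.float64(0.0006023339590100069))
tub 612 (array([0.45003585, 0.10152389]), np.float64(0.0007075847281293735))
salt 206 (array([ 0.62691394, -0.19812012]), np.float64(0.0014808292294113644))
vial 20 (array([0.47498315, 0.39691651]), np.float64(0.0035258131730564937))
bottle 46 (array([0.43837083, 0.24643317]), np.float64(0.00041449233269924383))
tub 21 (array([0.44871064, 0.10308548]), np.float64(0.0028781133664234626))
salt 13 (array([ 0.62846759, -0.19812547]), np.float64(0.0015798814609978735))
tcp [ 0.5824 -0.0595  0.1746] yaw 88.64 tilt [ 8.e-04 -1.e-04 -1.e+00] w 0.0936 F [-1.   0.8  0.2] t 38.375 -> shift [  56.3 -133.8  -25.3] turn -0.0237
```

View pics/endz.png

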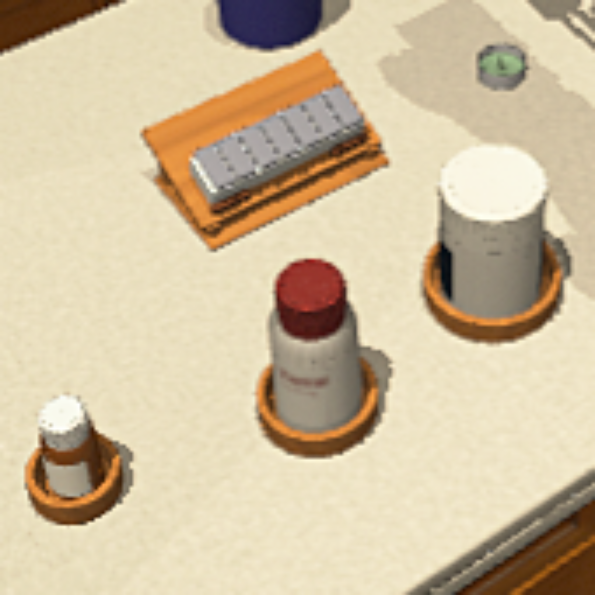

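View pics/endt.png

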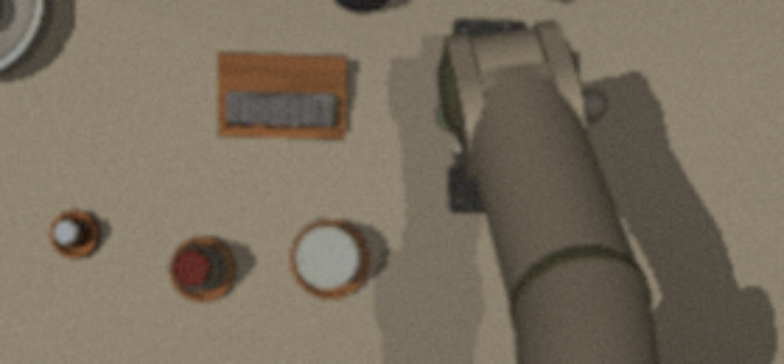

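```bash
python3 - <<'E'
from rig import bot
print(bot.finish_job())
E
```

```text
the job is handed in; nothing more can be done
None
```

The job is done and handed in at about 38 s of the 128 s allowed, with the gripper clear of everything.

- **Containers:** I placed the vial, bottle and tub in that order. The last pictures show each standing upright in its own cup. The scene camera puts each axis about 1–2 mm from its cup centre. The top camera mostly agrees, but its fits for the vial and tub rest on few points.
- **Pill box:** I set it on the sloping rest last, lids up. It first settled about 3 mm short of the lips, so I nudged it down with the open gripper's uphill finger until the push force rose to about 3 N. The final measurement shows it lying flat to within 1° and centred to within about 1 mm. Its long side is at the lips within the measuring error: the scene camera reads the box about 1 mm down-slope and the top camera about 0.3 mm up.
- **Left alone:** The salt shaker measures in the same place as at the start. The tea light looks undisturbed in the last picture, though I did not fit its position again.
- **Forces:** The highest wrist force in any reading was about 6 N. No check failed.

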